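Set the vial shaker to fast and start it

TASK

Set the vial shaker to fast and start it: with the fingertips push its orange lever to the left, past the first notch (slow) and on into the last one (fast), then press the green button fully down and let it come up again. Push and press gently and lift or pinch nothing; do not press green before the lever is at fast, leave the red button alone, and do not disturb the vials in the shaker or the things that stand round it.

Things in the scene. Friction and masses are not known exactly. Their poses are not given: they have to be found in the camera images.
- shaker: The vial shaker, a fixed white and grey box 95 mm deep (own x, front to back) x 220 mm wide (own y, to its left), top face 58 mm above the underside; turned at most 0.17 rad. Origin: centre of the underside. On top, left to right: a blue vial holder (66 x 66 x 24 mm, centred at y = +72 mm), the lever (pivot axis along x through x = 0, y = -22, z = 30 mm), the two buttons (y = -88 mm).
- lever_grip (a point): Centre of the orange cross-bar on top of the lever: a round bar along the shaker's x, 46 mm long, 22 mm thick, on an 8 mm stem, 100 mm from the pivot axis. It moves with the lever: at rest 41 mm right of the pivot and 121 mm above the shaker's underside, upright at the first notch (130 mm), in the last notch 41 mm left of the pivot, its side 17 mm short of the vials.
- lever (a joint): Lever angle in rad, growing as the bar goes to the shaker's left (+y): 0 rest, 0.415 first notch (slow), 0.83 last notch (fast); hard stops at -0.01 and 0.85. A catch: a level push of some 10 to 15 N at the bar takes it over a ridge at 0.21, it then snaps into the first notch and stays there; 8 to 12 N more takes it over a ridge at 0.63 into the last. Short of a ridge it springs back.
- start_top (a point): Centre of the top of the green start button, 22 mm across, on a black collar 38 mm across; its top 80 mm above the shaker's underside, at the shaker's x = -24 mm, y = -88 mm (nearer the robot than the red one). Pressed straight down.
- start (a joint): Travel of the green button in m: 0 up, 0.006 fully down. A spring pushes it up again; fully down takes 5 N.
- stop (a joint): Travel of the red stop button in m, 0 up, 0.006 down: the same kind of button 48 mm behind the green one (shaker's x = +24 mm, y = -88 mm). Not to be pressed.
- vial_1: Loose capped sample vial, 20 mm across, 54 mm high, origin at the centre of its bottom; stands in the front right hole of the blue holder, its bottom 64 mm above the shaker's underside.
- vial_2: The same, in the back right hole of the holder.
- vial_3: The same, in the front left hole of the holder.
- sample_cup: Loose clear plastic cup, 72 mm across, 86 mm high, origin at the centre of its bottom; stands left of the shaker.
- beaker: Loose small glass beaker, 43 mm across, 56 mm high, origin at the centre of its bottom; stands right of the shaker, 15 to 35 mm from it.
- amber_bottle: Loose amber bottle with red cap, 51 mm across, 108 mm high, origin at the centre of its bottom; far to the left.
- hdpe_bottle: Loose white plastic bottle, 55 mm across, 132 mm high, origin at the centre of its bottom; behind and to the right of the shaker.

How it is judged (in metres and radians):
On the way, in this order (a step that is already met when the one before it is completed fails the run):
1. the lever sits in its last notch (fast) (value of joint lever above 0.79 rad), for 0.2 s.
2. the green button is pressed down with the lever at fast (value of joint start above 0.0045 m and value of joint lever above 0.79 rad), for 0.05 s.
At the end, for the whole second after the job is handed in: The lever rests in the last notch (above 0.79 rad), both buttons are up again (within 1.5 mm), and every listed vial, cup, beaker and bottle stands within 15 mm of where it was, at rest (value of joint lever above 0.79 rad and value of joint each of start, stop below 0.0015 m and linear speed of each of vial_1, vial_2, vial_3, sample_cup, beaker, amber_bottle, hdpe_bottle below 0.02 m/s and distance of each of vial_1, vial_2, vial_3, sample_cup, beaker, amber_bottle, hdpe_bottle from where it was at the start of the episode below 0.015 m); the robot touches nothing.
It fails at once if the green button is pressed before the lever is at fast (value of joint start above 0.003 m and value of joint lever below 0.7 rad).
It fails at once if the red button is pressed (value of joint stop above 0.003 m).
It fails at once if a vial or bystander is lifted, carried or pushed more than 15 mm (distance of any of vial_1, vial_2, vial_3, sample_cup, beaker, amber_bottle, hdpe_bottle from where it was at the start of the episode above 0.015 m).
It fails at once if a vial or bystander is tipped (angle between any of vial_1, vial_2, vial_3, sample_cup, beaker, amber_bottle, hdpe_bottle's own z axis and vertical above 0.35 rad).
It fails at once if the shaker is handled with more than 40 N (pinched or forced) (contact force between the fingers and shaker above 40 N).
It also fails if it takes over 48 s, if anything falls off the work surface, if the arm or the gripper's body presses on something with over 40 N, if the wrist force passes 120 N, or if a joint passes its speed limit or range.

ROBOT

A 7-joint arm with a two-finger parallel gripper is mounted at the origin on a cart in front of the work surface, level with it; the furniture and walls round the work are solid. World frame = base frame: x ahead of the robot, y to its left, z up, the work surface at z = 0. Lengths are in m, angles in degrees, forces in N, time in s.
With the tool pointing down it reaches from about 0.425 to 0.875 m from the base axis. Payload 4.7 kg.
Tool frame: the origin (TCP) lies on the mounting face of the last link; the fingertips stand 182 mm ahead of it and the grasp point (between the pads) lies 164 mm ahead of it; z points along the fingers, y is the line along which they close (so a half turn about z gives the same grasp; the last joint's range is limited). The gripper opens to 87 mm and grips with 3 to 60 N. Pads are 19 mm wide; open, the fingers measure 117 mm over their backs; the gripper's body (75 mm by 190 mm) begins 51 mm behind the grasp point.
Start: joints at [68.302, 18.392, -4.016, 83.108, 1.295, 78.541, -3.26], TCP at [0.249, -0.601, 0.405] pointing down, gripper open.
Joint ranges: [-163.93, 163.93], [-17.29, 119.83], [-79.2, 71.16], [3.27, 140.29], [-89.18, 269.18], [5.43, 117.66], [-154.24, 154.24]. Speed limits (degrees/s): [147.25, 147.25, 180, 180, 180, 180, 180].

INTERFACE

Orientations are given as [roll, pitch, yaw] about the fixed x, y, z axes, in that order (R = Rz(yaw) Ry(pitch) Rx(roll)).
In Python, from cell import env gives the robot as it stands.
- The arm moves only by the tool servo_tool, never from a script. Its argument "plan" is a list of rows, each an object with "xyz": the shift along the tool's x, y, z in cm, a list of three; "twist": the turn, a rotation vector about the tool's x, y, z in degrees, a list of three; "jaw": the closure, from 0 (fully open) to 1 (shut). In form: [{"xyz": [x, y, z], "twist": [wx, wy, wz], "jaw": jaw}, ...]. A call has 1 to 10 rows; each row is the pose to reach, as a shift and turn from the pose commanded when the call began, along the tool's axes at that moment; what a row does not reach only later rows make up. A row lasts 1/12 s, in which the tool goes at most 41.7 mm and 7.16 degrees, less where a joint would pass 70% of its speed; a pose out of reach is approached as far as the arm can. A call with a gripper value outside its range is refused whole. The fingers move at their own pace and stop on an object; "newtons" is the grip in N (left out, the last holds). Time passes only in rows, so rows that repeat a pose let the fingers close. It gives the time, the measured TCP pose, the force, the opening and the grip force at its end, in the units of the state.
- env.get_obs(): the state, without advancing time (a new reading comes with each control period).
- env.read_camera(name): name is "side" or "top"; returns a dict with "img" (384x512x3 uint8, red, green, blue), "camera_matrix" (3x3 intrinsics, pixels), "k1" (the pictures are not rectified: a ray, as slopes to the right and down, at radius r is drawn at 1 + k1 r^2 times it, then the intrinsics apply), "R" (3x3) and "t" (3): a world point X has camera coordinates R X + t. Camera axes: x right, y down, z forward; pixel columns grow to the right and rows downward; lengths in m; the calibration is good to about 2 mm. A picture is of the moment at which its call begins. There is no depth.
- env.sign_off(): hands the job in; it is judged then, once.
The state is a dict: "time_s": time; "qpos": joint angles; "joint_velocities": joint speeds; "effort": joint torques, N m; "tool_pos": TCP position; "tool_rot": TCP orientation; "force": force on the tool from outside, world axes, zero at the start; "wrist_torque": the same for the moment, N m; "grip_width": finger opening in m; "grasp_force": force on a finger pad.
Only numpy, scipy, OpenCV 4.12 (cv2) and the standard library are available. Lean on these libraries where they do the work, as an engineer would, in place of code of your own. Each camera call takes 0.05 s, during which the arm holds its last target. There are 200 camera calls.

## Working session

There is one attempt and no reset: what is moved stays moved. The work goes in short steps, Python scripts to look and compute and a tool call to move; the robot and the scene stay as the last step left them, time stands still between calls to the robot, and variables do not carry over. Pictures are saved under pics/ and viewed, at most 10 in all, crops included, and the job is handed in when it is done.

Besides the shell and the picture viewer there is one more tool, called after "Call:" as name(argument=value, ...), one argument or row to a line, values as JSON. servo_tool: Moves the arm, as the interface text tells. Its arguments: {"type":"object","properties":{"plan":{"type":"array","items":{"type":"object","properties":{"xyz":{"type":"array","items":{"type":"number"}},"twist":{"type":"array","items":{"type":"number"}},"jaw":{"type":"number"}}}},"newtons":{"type":"number"}},"required":["plan"]}

```bash
mkdir -p pics
cat > h.py <<'E'
import numpy as np,cv2
from cell import env
def cam(n):
    c=env.read_camera(n); return c
def ray(c,u,v):
    K=np.array(c["camera_matrix"]);k=c["k1"]
    R=np.array(c["R"]);t=np.array(c["t"])
    p=cv2.undistortPoints(np.array([[[u,v]]],float),K,np.array([k,0,0,0.]))[0,0]
    return -R.T@t, R.T@np.array([p[0],p[1],1])
def atz(c,u,v,z):
    o,d=ray(c,u,v); return o+d*(z-o[2])/d[2]
def proj(c,X):
    return cv2.projectPoints(np.array(X,float).reshape(-1,3),cv2.Rodrigues(np.array(c["R"]))[0],np.array(c["t"],float),np.array(c["camera_matrix"]),np.array([c["k1"],0,0,0.]))[0].reshape(-1,2)
def tri(l):
    A=0;b=0
    for c,u,v in l:
        o,d=ray(c,u,v);d=d/np.linalg.norm(d);P=np.eye(3)-np.outer(d,d);A=A+P;b=b+P@o
    return np.linalg.solve(A,b)
E
python3 - <<'E'
from h import *
import pickle
o=env.get_obs();print(o["tool_pos"],o["tool_rot"],o["grip_width"],o["time_s"])
D={}
for n in("side","top"):
    c=cam(n);D[n]=c;cv2.imwrite(f"pics/{n}.png",cv2.resize(c["img"][:,:,::-1],(800,600)));print(n,np.round(-np.array(c["R"]).T@c["t"],3),c["k1"])
pickle.dump(D,open("d.pkl","wb"))
E
```

```text
[ 0.24868229 -0.60032521  0.40364553] [-1.79890137e+02  5.78332630e-03  2.25061649e+01] 0.08706821828029501 0.0
side [ 0.208 -0.421  0.836] 0.04345282218129196
top [0.537 0.269 1.489] 0.04134800907393701
```

View pics/side.png

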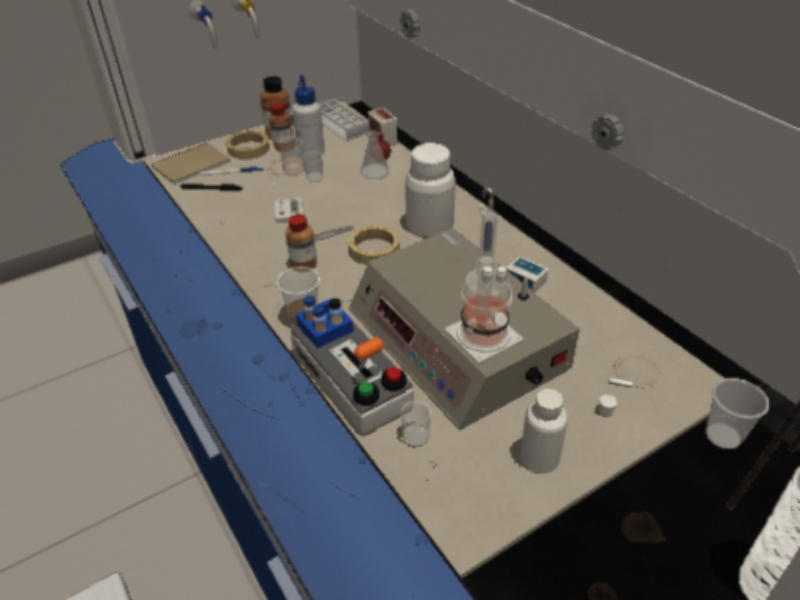

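View pics/top.png

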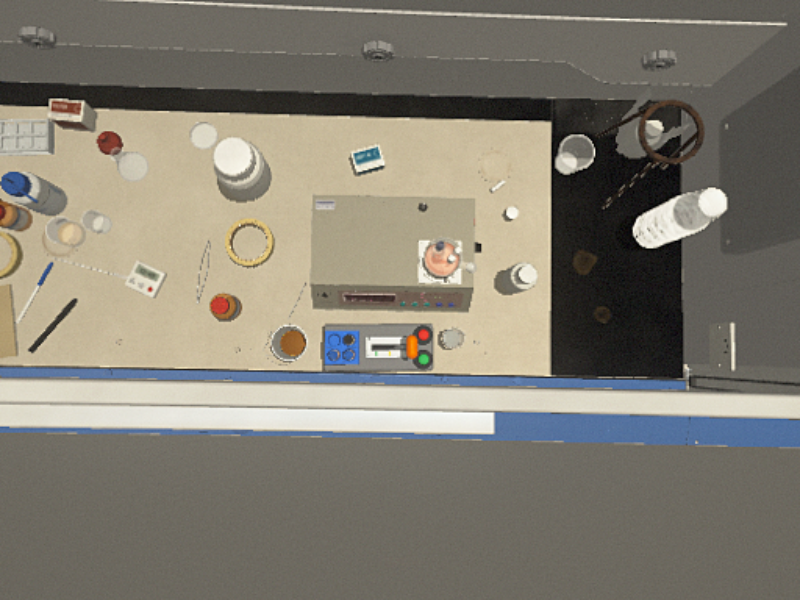

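The side view shows the shaker with green at about (366,391), red at (394,377) and the orange bar at (369,348). In the top view green is at (424,358), red at (423,335), the bar at (412,347), and the beaker at (451,338). Next I'll measure these by colour.

```bash
cat > m.py <<'E'
from h import *
import pickle
D=pickle.load(open("d.pkl","rb"))
def blob(c,lo,hi,box):
    h=cv2.cvtColor(c["img"],cv2.COLOR_RGB2HSV);m=cv2.inRange(h,np.array(lo),np.array(hi))
    z=np.zeros_like(m);x0,y0,x1,y1=[int(a*.64) for a in box];z[y0:y1,x0:x1]=m[y0:y1,x0:x1]
    n,l,s,ce=cv2.connectedComponentsWithStats(z);i=1+np.argmax(s[1:,4]);return ce[i],s[i]
C={"green":((50,120,70),(80,255,255)),"orange":((6,190,150),(18,255,255)),"red":((0,180,120),(4,255,255)),"blue":((105,150,60),(125,255,255))}
B={"side":(290,290,420,415),"top":(320,320,440,375)}
P={}
for k,(lo,hi) in C.items():
    r=[]
    for n in("side","top"):
        ce,s=blob(D[n],lo,hi,B[n]);r.append((D[n],*ce));print(k,n,ce.round(1),s)
    P[k]=tri(r);print(k,P[k].round(4))
for n in D:
    print(n,[ (proj(D[n],P[k])[0]/.64).round(1).tolist() for k in P])
g,r=P["green"],P["red"];d=r-g;th=np.arctan2(-d[0]*0+d[1]*-1*-1,d[0]);print("yaw",np.degrees(th),np.linalg.norm(d[:2]))
c=D["top"];print("bar",atz(c,250,400*.64,0),atz(c,250,400*.64,.5))
for n,b in(("side",(255,240,445,435)),("top",(300,310,480,385))):
    im=D[n]["img"][int(b[1]*.64):int(b[3]*.64),int(b[0]*.64):int(b[2]*.64)][:,:,::-1]
    f=6 if n=="side" else 7
    cv2.imwrite(f"pics/{n}_crop.png",cv2.resize(im,None,fx=min(f,800/im.shape[1],600/im.shape[0]),fy=min(f,800/im.shape[1],600/im.shape[0]),interpolation=cv2.INTER_CUBIC))
E
python3 m.py
```

```text
green side [233.9 247.9] [230 245   9   7  54]
green top [270.7 229.6] [268 227   7   6  34]
green [0.5271 0.1791 0.0845]
orange side [235.8 221.9] [228 217  17  11 114]
orange top [263.2 221.5] [260 215   7  15  88]
orange [0.5505 0.2047 0.1315]
red side [251.6 238.3] [248 236   8   6  41]
red top [270.5 213.7] [268 211   6   7  34]
red [0.5752 0.1807 0.0851]
blue side [208. 208.] [190 193  36  29 393]
blue top [217.9 221.9] [208 212  22  21 353]
blue [0.5478 0.3415 0.0696]
side [[365.4, 387.3], [368.6, 346.8], [393.2, 372.4], [324.5, 325.0]]
top [[423.0, 358.6], [411.3, 346.1], [422.6, 334.0], [340.7, 346.3]]
yaw 1.836697500318758 0.04814319370330699
bar [0.44007247 0.23913939 0.        ] [0.47264277 0.24906345 0.5       ]
```

View pics/side_crop.png

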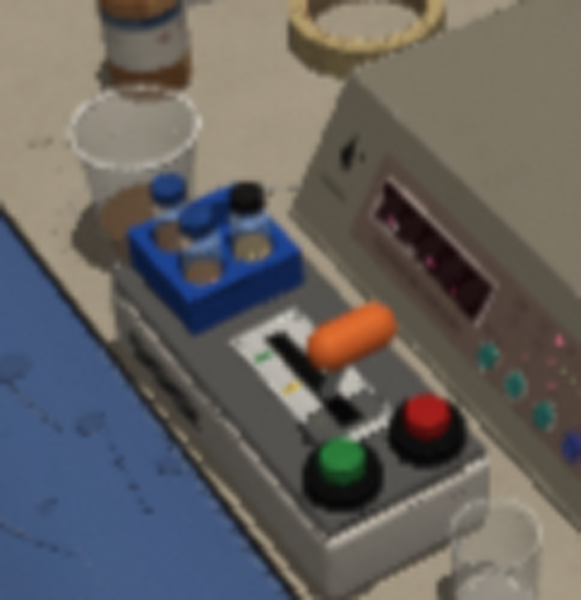

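The crop shows red, green and lever clearly, the front sill is close to the shaker, and shaker yaw is about +1.5°. Heights come out about 5 mm above the text. Next: swing in along an arc, closing the fingers and turning tool y onto shaker y.

Call:
servo_tool(
  plan=[
    {"xyz": [2.5,-2.5,0],"twist": [0,0,3],"jaw": 1},
    {"xyz": [5,-5,0],"twist": [0,0,6],"jaw": 1},
    {"xyz": [7.5,-7.5,0],"twist": [0,0,9],"jaw": 1},
    {"xyz": [10,-10,0],"twist": [0,0,12],"jaw": 1},
    {"xyz": [12.5,-12.5,0],"twist": [0,0,15],"jaw": 1},
    {"xyz": [15,-15,0],"twist": [0,0,18],"jaw": 1},
    {"xyz": [17.5,-17.5,0],"twist": [0,0,21],"jaw": 1},
    {"xyz": [20.5,-20.5,0],"twist": [0,0,21],"jaw": 1},
    {"xyz": [20.5,-20.5,0],"twist": [0,0,21],"jaw": 1},
  ],
  newtons=10,
)

```text
time_s: 0.85
tool_pos: [0.3636, -0.325, 0.4048]
tool_rot: [-179.8, -0.1, 2.1]
force: [0.6, 0.6, 0.4]
grip_width: 0.0352
grasp_force: 0.0
```

Call:
servo_tool(
  plan=[
    {"xyz": [1.5,-3.5,0],"jaw": 1,"twist": [0,0,0]},
    {"xyz": [3,-7,0],"jaw": 1,"twist": [0,0,0]},
    {"xyz": [4.5,-10.5,0],"jaw": 1,"twist": [0,0,0]},
    {"xyz": [6,-14,0],"jaw": 1,"twist": [0,0,0]},
    {"xyz": [7.5,-17.5,0],"jaw": 1,"twist": [0,0,0]},
    {"xyz": [9,-21,0],"jaw": 1,"twist": [0,0,0]},
    {"xyz": [10.5,-24.5,0],"jaw": 1,"twist": [0,0,0]},
    {"xyz": [12,-28,0],"jaw": 1,"twist": [0,0,0]},
    {"xyz": [13.5,-31.5,0],"jaw": 1,"twist": [0,0,0]},
    {"xyz": [15,-35,0],"jaw": 1,"twist": [0,0,0]},
  ],
)

```text
time_s: 1.68
tool_pos: [0.5006, 0.0228, 0.4047]
tool_rot: [180.0, -0.0, 1.5]
force: [1.7, -1.0, 0.4]
grip_width: 0.0009
grasp_force: 0.0
```

Call:
servo_tool(
  plan=[
    {"xyz": [1.5,-3,0],"jaw": 1,"twist": [0,0,0]},
    {"xyz": [3,-6,0],"jaw": 1,"twist": [0,0,0]},
    {"xyz": [4,-9,0],"jaw": 1,"twist": [0,0,0]},
    {"xyz": [5,-12,0],"jaw": 1,"twist": [0,0,0]},
    {"xyz": [5,-12,0],"jaw": 1,"twist": [0,0,0]},
    {"xyz": [5,-12,0],"jaw": 1,"twist": [0,0,0]},
  ],
)

```text
time_s: 2.18
tool_pos: [0.5471, 0.1445, 0.4041]
tool_rot: [-179.9, 0.1, 1.8]
force: [0.3, -1.3, -0.1]
grip_width: 0.0008
grasp_force: 0.0
```

Call:
servo_tool(
  plan=[
    {"xyz": [0.2,0,2],"jaw": 1,"twist": [0,0,0]},
    {"xyz": [0.4,0,4],"jaw": 1,"twist": [0,0,0]},
    {"xyz": [0.4,0,6],"jaw": 1,"twist": [0,0,0]},
    {"xyz": [0.4,0,7],"jaw": 1,"twist": [0,0,0]},
    {"xyz": [0.4,0,7],"jaw": 1,"twist": [0,0,0]},
  ],
)

```text
time_s: 2.6
tool_pos: [0.5505, 0.1406, 0.332]
tool_rot: [179.9, 0.3, 1.4]
force: [-0.2, -1.2, -0.1]
grip_width: 0.0005
grasp_force: 0.0
```

```bash
cat > look.py <<'E'
from h import *
import sys
o=env.get_obs();print(o["tool_pos"].round(4) if hasattr(o["tool_pos"],"round") else o["tool_pos"],o["force"])
t=np.array(o["tool_pos"])-[0,0,.182]
c=cam("side");im=c["img"][150:290,160:330][:,:,::-1]
print("tip proj side",(proj(c,t)[0]-[160,150])*4.2)
a=cv2.resize(im,None,fx=4.2,fy=4.2,interpolation=cv2.INTER_CUBIC)
cv2.imwrite(f"pics/{sys.argv[1]}.png",a)
E
python3 look.py a1
```

```text
[0.5505 0.1406 0.332 ] [-0.16622951 -1.19330247 -0.08892024]
tip proj side [383.73706386 350.69429316]
```

View pics/a1.png

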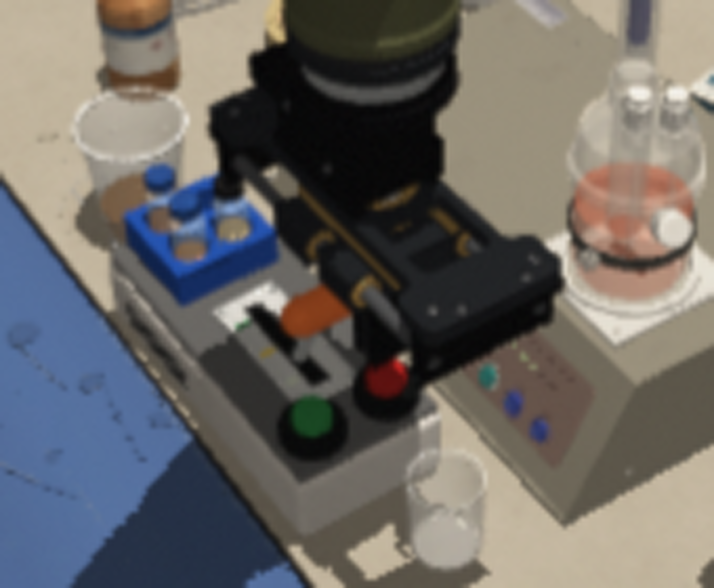

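The tip appears where projected, at about (384,350), right of the orange bar and clear of the buttons. Lower to just under bar centre height, then approach.

Call:
servo_tool(
  plan=[
    {"xyz": [0,0,1.5],"jaw": 1,"twist": [0,0,0]},
    {"xyz": [0,0,3],"jaw": 1,"twist": [0,0,0]},
    {"xyz": [0,0,3.8],"jaw": 1,"twist": [0,0,0]},
    {"xyz": [0,-1,3.8],"jaw": 1,"twist": [0,0,0]},
    {"xyz": [0,-2,3.8],"jaw": 1,"twist": [0,0,0]},
    {"xyz": [0,-3,3.8],"jaw": 1,"twist": [0,0,0]},
    {"xyz": [0,-3.5,3.8],"jaw": 1,"twist": [0,0,0]},
    {"xyz": [0,-3.5,3.8],"jaw": 1,"twist": [0,0,0]},
  ],
)

```text
time_s: 3.32
tool_pos: [0.5501, 0.1804, 0.2978]
tool_rot: [-179.9, -0.1, 1.7]
force: [-0.9, -0.0, -0.5]
grip_width: 0.0003
grasp_force: 0.0
```

Call:
servo_tool(
  plan=[
    {"xyz": [0,-0.4,0.2],"jaw": 1,"twist": [0,0,0]},
    {"xyz": [0,-0.8,0.3],"jaw": 1,"twist": [0,0,0]},
    {"xyz": [0,-1.2,0.3],"jaw": 1,"twist": [0,0,0]},
    {"xyz": [0,-1.6,0.3],"jaw": 1,"twist": [0,0,0]},
    {"xyz": [0,-1.6,0.3],"jaw": 1,"twist": [0,0,0]},
  ],
)

```text
time_s: 3.73
tool_pos: [0.5506, 0.1912, 0.2941]
tool_rot: [179.7, 0.0, 1.4]
force: [-1.5, -7.4, 4.6]
grip_width: 0.0003
grasp_force: 3.8
```

Call:
servo_tool(
  plan=[
    {"xyz": [0,-0.4,0],"jaw": 1,"twist": [0,0,0]},
    {"xyz": [0,-0.8,0],"jaw": 1,"twist": [0,0,0]},
    {"xyz": [0,-1.2,0],"jaw": 1,"twist": [0,0,0]},
    {"xyz": [0,-1.6,0],"jaw": 1,"twist": [0,0,0]},
    {"xyz": [0,-2,0],"jaw": 1,"twist": [0,0,0]},
    {"xyz": [0,-2.4,0],"jaw": 1,"twist": [0,0,0]},
    {"xyz": [0,-2.4,0],"jaw": 1,"twist": [0,0,0]},
  ],
)

```text
time_s: 4.32
tool_pos: [0.549, 0.2187, 0.2938]
tool_rot: [-179.9, -0.0, 1.5]
force: [-1.0, 0.7, -0.3]
grip_width: 0.0007
grasp_force: 0.0
```

Call:
servo_tool(
  plan=[
    {"xyz": [0,-0.4,0],"jaw": 1,"twist": [0,0,0]},
    {"xyz": [0,-0.8,0],"jaw": 1,"twist": [0,0,0]},
    {"xyz": [0,-1.2,0],"jaw": 1,"twist": [0,0,0]},
    {"xyz": [0,-1.6,0],"jaw": 1,"twist": [0,0,0]},
    {"xyz": [0,-2,0],"jaw": 1,"twist": [0,0,0]},
    {"xyz": [0,-2.4,0],"jaw": 1,"twist": [0,0,0]},
    {"xyz": [0,-2.4,0],"jaw": 1,"twist": [0,0,0]},
  ],
)

```text
time_s: 4.9
tool_pos: [0.5487, 0.2401, 0.2938]
tool_rot: [179.7, 0.1, 1.5]
force: [-2.8, -7.4, 6.2]
grip_width: 0.0004
grasp_force: 4.3
```

Call:
servo_tool(
  plan=[
    {"xyz": [0,-0.3,0],"jaw": 1,"twist": [0,0,0]},
    {"xyz": [0,-0.6,0],"jaw": 1,"twist": [0,0,0]},
    {"xyz": [0,-0.9,0],"jaw": 1,"twist": [0,0,0]},
    {"xyz": [0,-0.9,0],"jaw": 1,"twist": [0,0,0]},
    {"xyz": [0,-0.9,0],"jaw": 1,"twist": [0,0,0]},
  ],
)

```text
time_s: 5.32
tool_pos: [0.5482, 0.2516, 0.2936]
tool_rot: [-179.9, -0.0, 1.6]
force: [-0.3, 0.3, 0.0]
grip_width: 0.0006
grasp_force: 0.0
```

Call:
servo_tool(
  plan=[
    {"xyz": [0,1,0],"jaw": 1,"twist": [0,0,0]},
    {"xyz": [0,2.5,0],"jaw": 1,"twist": [0,0,0]},
    {"xyz": [0,4,-1],"jaw": 1,"twist": [0,0,0]},
    {"xyz": [-1,5.5,-3],"jaw": 1,"twist": [0,0,0]},
    {"xyz": [-2.3,7.2,-3],"jaw": 1,"twist": [0,0,0]},
    {"xyz": [-2.3,7.2,-2],"jaw": 1,"twist": [0,0,0]},
    {"xyz": [-2.3,7.2,-1],"jaw": 1,"twist": [0,0,0]},
    {"xyz": [-2.3,7.2,-1],"jaw": 1,"twist": [0,0,0]},
  ],
)

```text
time_s: 5.98
tool_pos: [0.5266, 0.1774, 0.3012]
tool_rot: [180.0, 0.2, 1.5]
force: [-0.8, -0.4, -1.3]
grip_width: 0.0004
grasp_force: 0.0
```

```bash
python3 look.py a2
```

```text
[0.5266 0.1774 0.3012] [-0.83297925 -0.38475105 -1.2532972 ]
tip proj side [307.81153777 368.32568352]
```

View pics/a2.png

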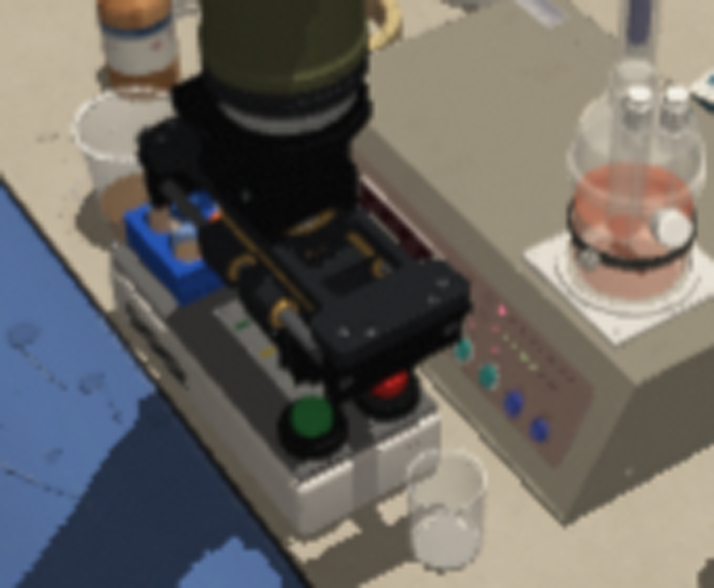

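The tip is directly above green, which shows at about (313,415). The lever is mostly hidden, so I'll check that the orange patch near (215,215) fits the fast position.

Run:
```python
from h import *
c=cam("side")
f=lambda p:((p-[160,150])*4.2).round()
th=np.radians(1.5);R=np.array([[np.cos(th),-np.sin(th)],[np.sin(th),np.cos(th)]])
for n,y,z in(("first",-.022,.135),("last",.019,.126)):
  for x in(-.023,0,.023): print(n,x,f(proj(c,[*(np.array([.549,.268])+R@[x,y]),z])[0]))
h=cv2.cvtColor(c["img"],cv2.COLOR_RGB2HSV);m=cv2.inRange(h,np.array((3,170,60)),np.array((18,255,255)))[150:290,160:330]
v,u=np.nonzero(m);print(sorted(set((int(a//4)*17,int(b//4)*17) for a,b in zip(u,v))))
```

```text
first -0.023 [241. 271.]
first 0 [277. 254.]
first 0.023 [313. 237.]
last -0.023 [204. 241.]
last 0 [239. 224.]
last 0.023 [274. 208.]
[]
```

Inconclusive, so I'll step right for a clear view before pressing.

Call:
servo_tool(
  plan=[
    {"xyz": [0,1,-3],"jaw": 1,"twist": [0,0,0]},
    {"xyz": [0,4,-5],"jaw": 1,"twist": [0,0,0]},
    {"xyz": [0,7,-5],"jaw": 1,"twist": [0,0,0]},
    {"xyz": [0,10,-5],"jaw": 1,"twist": [0,0,0]},
    {"xyz": [0,12,-5],"jaw": 1,"twist": [0,0,0]},
    {"xyz": [0,12,-5],"jaw": 1,"twist": [0,0,0]},
  ],
)

```text
time_s: 6.58
tool_pos: [0.5314, 0.0531, 0.3535]
tool_rot: [179.9, 0.0, 1.1]
force: [0.3, -1.1, -1.2]
grip_width: 0.0002
grasp_force: 0.0
```

```bash
python3 look.py a3
```

```text
[0.5314 0.0531 0.3535] [ 0.34030912 -1.07221734 -1.15591782]
tip proj side [451.03223332 449.77413134]
```

View pics/a3.png

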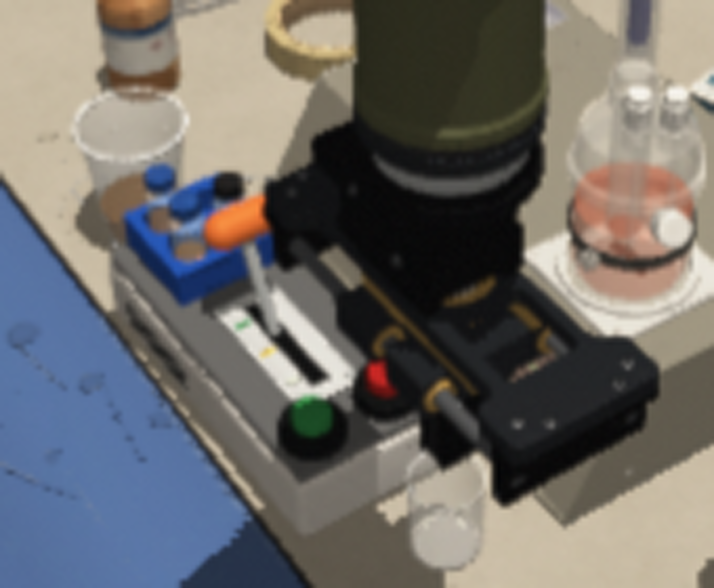

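The bar's front end is at about (210,235), matching the fast position (204,241), and the vials are undisturbed. Back over green, then down.

Call:
servo_tool(
  plan=[
    {"xyz": [0,-3,0],"jaw": 1,"twist": [0,0,0]},
    {"xyz": [0,-6,0],"jaw": 1,"twist": [0,0,0]},
    {"xyz": [0,-9,0],"jaw": 1,"twist": [0,0,0]},
    {"xyz": [0,-12.2,0],"jaw": 1,"twist": [0,0,0]},
    {"xyz": [0,-12.2,2],"jaw": 1,"twist": [0,0,0]},
    {"xyz": [0,-12.2,4],"jaw": 1,"twist": [0,0,0]},
    {"xyz": [0,-12.2,6],"jaw": 1,"twist": [0,0,0]},
    {"xyz": [0,-12.2,7.5],"jaw": 1,"twist": [0,0,0]},
    {"xyz": [0,-12.2,7.5],"jaw": 1,"twist": [0,0,0]},
  ],
)

```text
time_s: 7.38
tool_pos: [0.5256, 0.1814, 0.2755]
tool_rot: [-180.0, 0.4, 1.7]
force: [-0.4, -0.3, -0.3]
grip_width: 0.0008
grasp_force: 0.0
```

Call:
servo_tool(
  plan=[
    {"xyz": [0,0.2,0.4],"jaw": 1,"twist": [0,0,0]},
    {"xyz": [0,0.2,0.8],"jaw": 1,"twist": [0,0,0]},
    {"xyz": [0,0.2,1.1],"jaw": 1,"twist": [0,0,0]},
    {"xyz": [0,0.2,1.4],"jaw": 1,"twist": [0,0,0]},
    {"xyz": [0,0.2,1.4],"jaw": 1,"twist": [0,0,0]},
  ],
)

```text
time_s: 7.8
tool_pos: [0.5277, 0.1783, 0.2652]
tool_rot: [-180.0, -0.1, 1.5]
force: [0.5, 0.9, 2.6]
grip_width: 0.0004
grasp_force: 1.2
```

Call:
servo_tool(
  plan=[
    {"xyz": [0,0,0.2],"jaw": 1,"twist": [0,0,0]},
    {"xyz": [0,0,0.4],"jaw": 1,"twist": [0,0,0]},
    {"xyz": [0,0,0.4],"jaw": 1,"twist": [0,0,0]},
  ],
)

```text
time_s: 8.05
tool_pos: [0.5277, 0.1783, 0.2613]
tool_rot: [-180.0, -0.1, 1.5]
force: [0.1, 0.1, 4.7]
grip_width: 0.0007
grasp_force: 2.4
```

Call:
servo_tool(
  plan=[
    {"xyz": [0,0,0.2],"jaw": 1,"twist": [0,0,0]},
    {"xyz": [0,0,0.4],"jaw": 1,"twist": [0,0,0]},
    {"xyz": [0,0,0.4],"jaw": 1,"twist": [0,0,0]},
  ],
)

```text
time_s: 8.3
tool_pos: [0.5278, 0.1787, 0.2608]
tool_rot: [179.9, -0.1, 1.5]
force: [-8.5, -3.1, 26.6]
grip_width: 0.0005
grasp_force: 13.5
```

The button is at its stop (force jumped to 27 N with no further travel). Release and retreat.

Call:
servo_tool(
  plan=[
    {"xyz": [0,0,-0.5],"jaw": 1,"twist": [0,0,0]},
    {"xyz": [0,0,-2],"jaw": 1,"twist": [0,0,0]},
    {"xyz": [0,0,-5],"jaw": 1,"twist": [0,0,0]},
    {"xyz": [0,2,-8],"jaw": 1,"twist": [0,0,0]},
    {"xyz": [0,5,-10],"jaw": 1,"twist": [0,0,0]},
    {"xyz": [0,8,-10],"jaw": 1,"twist": [0,0,0]},
    {"xyz": [0,11,-10],"jaw": 1,"twist": [0,0,0]},
    {"xyz": [0,12,-10],"jaw": 1,"twist": [0,0,0]},
    {"xyz": [0,12,-10],"jaw": 1,"twist": [0,0,0]},
  ],
)

```text
time_s: 9.05
tool_pos: [0.5305, 0.054, 0.3561]
tool_rot: [179.9, 0.1, 1.1]
force: [-0.1, 0.3, -0.4]
grip_width: 0.0001
grasp_force: 0.0
```

```bash
python3 look.py a4
```

```text
[0.5305 0.054  0.3561] [-0.06312183  0.25008468 -0.43160923]
tip proj side [448.49899789 445.66380755]
```

View pics/a4.png

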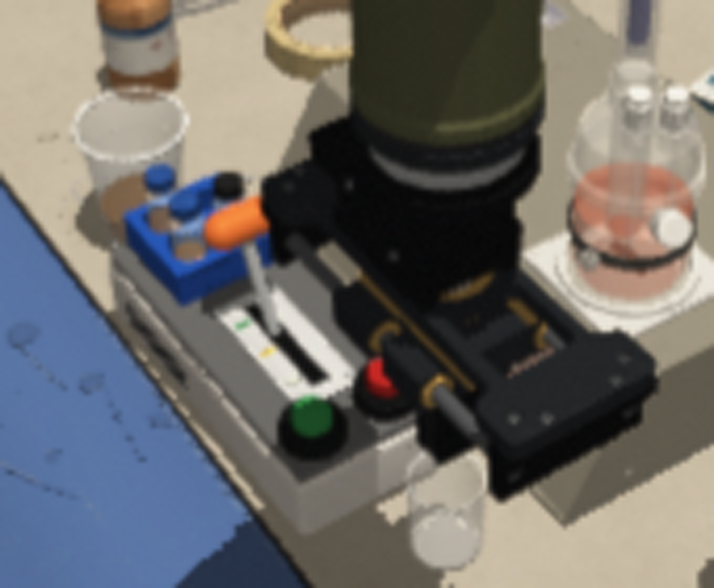

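The lever is at fast (bar end about (210,235)), green is up again at (313,415), and the vials and beaker are unmoved.

```bash
python3 -c "
from cell import env
print(env.sign_off())"
```

```text
the job is handed in; nothing more can be done
None
```

I pushed the lever into the fast notch, pressed the green button fully down and released it, and handed in the job at about 9 s. The last picture showed the lever at fast, green up, and the vials and beaker unmoved; the sign-off gave no verdict.

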